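# Square up a ragged stack of wooden blanks and hold it up

## Robot

A 6-joint arm with a two-finger parallel gripper is mounted at the origin on the work surface. World frame = base frame: x ahead of the robot, y to its left, z up, the work surface at z = 0. Lengths are in mm, angles in rad, forces in N, time in s.
With the tool pointing down it reaches from about 350 to 875 mm from the base axis. Payload 4.2 kg.
Tool frame: the origin (TCP) lies between the finger pads; the fingertips stand 19 mm ahead of it and the grasp point (between the pads) is the TCP (tcp_to_tips is the z of the fingertips in the tool frame, in mm); z points along the fingers, y is the line along which they close (so a half turn about z gives the same grasp; the last joint's range is limited). The gripper opens to 87 mm and grips with 3 to 60 N. Pads are 19 mm wide; open, the fingers measure 117 mm over their backs; the gripper's body (75 mm by 190 mm) begins 51 mm behind the grasp point.
Start: joints at [-1.007, 0.385, 0.008, 0, -1.194, -0.259], TCP at [187.58, -596.165, 241.55] pointing down, gripper open.
Joint ranges: [-3.14, 3.14], [-1.21, 2.06], [-1.07, 1.41], [-3.16, 2.05], [-2.99, -0.16], [-3.1, 3.1]. Speed limits (rad/s): [2.79, 2.79, 3.14, 3.14, 3.14, 3.14].

## Interface

Orientations are given as a unit quaternion [x, y, z, w].
In Python, from station import * gives the robot as it stands. The module is installed in compiled form; this text tells all that it offers.
- The arm moves only by the tool move_arm, never from a script. Its argument "deltas" is a list that holds one entry, the list of rows, each a list of 7 numbers: the shift along the tool's x, y, z in mm, then the turn, a rotation vector about the tool's x, y, z in rad, then the finger opening in mm, from 0 to 87. A call has exactly 5 rows; each row shifts and turns the commanded pose from where the row before left it, along the tool's axes as they then stand; what a row does not reach is not made up. A row lasts 1/8 s, in which the tool goes at most 62.5 mm and 10.7 degrees, less where a joint would pass 70% of its speed; a pose out of reach is approached as far as the arm can. A call with a gripper value outside its range is refused whole. The fingers move at their own pace and stop on an object; "newtons" is the grip in N (left out, the last holds). Time passes only in rows, so rows that do not move let the fingers close, or fill a call up. It gives the time, the measured TCP pose, the force, the opening and the grip force at its end, in the units of the state.
- state(): the state, without advancing time (a new reading comes with each control period).
- snapshot(name): name is "side" or "top" or "wrist"; returns the picture (400x640x3 uint8, red, green, blue); there is no depth.
- camera_params(name): a dict with "camera_matrix" (3x3 intrinsics, pixels), "origin" and "rotation" of the camera in the world. Camera axes: x right, y up, looking along -z (the intrinsics and any distortion apply to the point x, -y, -z); pixel columns grow to the right and rows downward; lengths in mm; the calibration is good to about 2 mm. A picture is of the moment at which its call begins: read the wrist's pose just before it. camera_params takes no time and is no camera call; for the wrist camera it gives the pose at the moment of the call.
- close_job(): hands the job in; it is judged then, once.
The state is a dict: "t": time; "joint_positions": joint angles; "joint_velocities": joint speeds; "effort": joint torques, N m; "eef_pos": TCP position; "orientation": TCP orientation; "force": force on the tool from outside, world axes, zero at the start; "moment": the same for the moment, N m; "width": finger opening in mm; "gripper_force": force on a finger pad.
Only numpy, scipy, OpenCV 4.12 (cv2) and the standard library are available. Lean on these libraries where they do the work, as an engineer would, in place of code of your own. Each camera call takes 0.05 s, during which the arm holds its last target. There are 200 camera calls.

## Task

Tap the ragged stack of four thin rectangular wooden blanks up against the stop rail and at its sides until all their edges are flush. Then, keeping it square and level, lift the whole stack at once straight off the board and finish while still holding it steady and level in the gripper, its underside at least 10 cm above the board, ready for the carver to take it. Leave the other things on the board where they are.

Things in the scene. Friction and masses are not known exactly. Their poses are not given: they have to be found in the camera images.
- board: dark wooden board fixed to the table, 280 mm (x) by 340 mm (y), 12 mm thick; origin at the centre of its underside, so its upper face is 12 mm above the origin. It carries a fixed stop rail towards its +x side (see stop), the ragged stack on the rail's -x side (the robot's side), and a few other things beside
- stop (a point): foot of the stop rail's near face, mid-length, level with the board's upper face and 90 mm from the board's origin along the board's +x. The rail is rigid wood, 16 mm thick (x), 100 mm long along the board's y, centred, 34 mm high above the board's upper face; its near face is flat and at right angles to the board's x
- blank0: plain pale wooden rectangular blank, 110 mm long (its x), 54 mm wide (its y), 7 mm thick, about 30 g; origin at the centre of its underside; the lowest of the four, lying flat on the board. The four start with their length roughly along the board's x: far ends 4 to 26 mm short of the rail, up to 6 mm off the board's middle line, up to 0.07 rad askew. Slides freely on its neighbours
- blank1: plain pale wooden rectangular blank, 110 mm long (its x), 54 mm wide (its y), 7 mm thick, about 30 g; origin at the centre of its underside; second from below. Slides freely on its neighbours
- blank2: plain pale wooden rectangular blank, 110 mm long (its x), 54 mm wide (its y), 7 mm thick, about 30 g; origin at the centre of its underside; third from below. Slides freely on its neighbours
- blank3: plain pale wooden rectangular blank, 110 mm long (its x), 54 mm wide (its y), 7 mm thick, about 30 g; origin at the centre of its underside; the top one. Slides freely on its neighbours
- pot: small open turned wooden pot, 54 mm across, 50 mm tall, standing on the board beside the stack; origin centre of underside
- discs: pile of four round wooden discs stuck together, 60 mm across, 32 mm tall, on the board on the other side of the stack; origin centre of underside
- scriber: scriber with a wooden handle, 135 mm long, 10 mm high, lying on the board behind the stop rail; origin under the middle of its 90 mm handle
There are look-alikes about, which are no part of the job. What is shaped like the blank3 but green or pink is not meant.

How it is judged (in metres and radians):
On the way, in this order (a step that is already met when the one before it is completed fails the run):
1. the four blanks, still on the board, have their edges flush (each pair within 3 mm along both edges and 0.05 rad) (x of blank1 in the frame of blank0 between -0.003 and 0.003 m and y of blank1 in the frame of blank0 between -0.003 and 0.003 m and angle between the x axis of each of blank1, blank2, blank3 and the x axis of blank0, either way round below 0.05 rad and x of blank2 in the frame of blank0 between -0.003 and 0.003 m and y of blank2 in the frame of blank0 between -0.003 and 0.003 m and x of blank2 in the frame of blank1 between -0.003 and 0.003 m and y of blank2 in the frame of blank1 between -0.003 and 0.003 m and angle between the x axis of each of blank2, blank3 and the x axis of blank1, either way round below 0.05 rad and x of blank3 in the frame of blank0 between -0.003 and 0.003 m and y of blank3 in the frame of blank0 between -0.003 and 0.003 m and x of blank3 in the frame of blank1 between -0.003 and 0.003 m and y of blank3 in the frame of blank1 between -0.003 and 0.003 m and x of blank3 in the frame of blank2 between -0.003 and 0.003 m and y of blank3 in the frame of blank2 between -0.003 and 0.003 m and angle between the x axis of blank3 and the x axis of blank2, either way round below 0.05 rad and z of blank0 in the frame of board below 0.022 m and z of blank1 in the frame of board below 0.029 m and z of blank2 in the frame of board below 0.036 m and z of blank3 in the frame of board below 0.043 m and z of blank1 in the frame of blank0 between 0.005 and 0.009 m and z of blank2 in the frame of blank1 between 0.005 and 0.009 m and z of blank3 in the frame of blank2 between 0.005 and 0.009 m), for 0.1 s.
2. the whole stack is lifted, its underside at least 95 mm above the board's upper face (z of blank0 in the frame of board above 0.107 m and z of blank1 in the frame of blank0 between 0.005 and 0.009 m and z of blank2 in the frame of blank1 between 0.005 and 0.009 m and z of blank3 in the frame of blank2 between 0.005 and 0.009 m), for 0.2 s.
At the end, for the whole second after the job is handed in: The gripper alone holds all four blanks, in order, edges flush within 3 mm and 0.05 rad, underside at least 95 mm above the board's upper face, each within 0.09 rad of level and still (0.02 m/s, 0.15 rad/s), fingers on the lowest; board, rail and the other things on the board do not touch them (all of step 2 and x of blank1 in the frame of blank0 between -0.003 and 0.003 m and y of blank1 in the frame of blank0 between -0.003 and 0.003 m and angle between the x axis of each of blank1, blank2, blank3 and the x axis of blank0, either way round below 0.05 rad and x of blank2 in the frame of blank0 between -0.003 and 0.003 m and y of blank2 in the frame of blank0 between -0.003 and 0.003 m and x of blank2 in the frame of blank1 between -0.003 and 0.003 m and y of blank2 in the frame of blank1 between -0.003 and 0.003 m and angle between the x axis of each of blank2, blank3 and the x axis of blank1, either way round below 0.05 rad and x of blank3 in the frame of blank0 between -0.003 and 0.003 m and y of blank3 in the frame of blank0 between -0.003 and 0.003 m and x of blank3 in the frame of blank1 between -0.003 and 0.003 m and y of blank3 in the frame of blank1 between -0.003 and 0.003 m and x of blank3 in the frame of blank2 between -0.003 and 0.003 m and y of blank3 in the frame of blank2 between -0.003 and 0.003 m and angle between the x axis of blank3 and the x axis of blank2, either way round below 0.05 rad and angle between each of blank0, blank1, blank2, blank3's own z axis and vertical below 0.09 rad and contact force between blank0 and the fingers above 0.2 N and contact force between each of blank0, blank1, blank2, blank3 and board below 0.05 N and contact force between each of blank0, blank1, blank2, blank3 and pot below 0.05 N and contact force between each of blank0, blank1, blank2, blank3 and discs below 0.05 N and contact force between each of blank0, blank1, blank2, blank3 and scriber below 0.05 N and linear speed of each of blank0, blank1, blank2, blank3 below 0.02 m/s and angular speed of each of blank0, blank1, blank2, blank3 below 0.15 rad/s); the arm keeps its last pose, push and grip.
It fails at once if a blank is tipped more than 0.26 rad from level (angle between any of blank0, blank1, blank2, blank3's own z axis and vertical above 0.26 rad).
It fails at once if another thing on the board is moved more than 30 mm from its place (distance of any of pot, discs, scriber from where it was at the start of the episode above 0.03 m).
It also fails if it takes over 54 s, if anything falls off the work surface, if the arm or the gripper's body presses on something with over 40 N, if the wrist force passes 120 N, or if a joint passes its speed limit or range.

## Working session

There is one attempt and no reset: what is moved stays moved. The work goes in short steps, Python scripts to look and compute and a tool call to move; the robot and the scene stay as the last step left them, time stands still between calls to the robot, and variables do not carry over. Pictures are saved under pics/ and viewed, at most 10 in all, crops included, and the job is handed in when it is done.

Besides the shell and the picture viewer there is one more tool, called after "Request:" in YAML: its name, and indented under it one key for each argument. move_arm: Moves the arm, as the interface text tells. Its arguments: {"type":"object","properties":{"deltas":{"type":"array"},"newtons":{"type":"number"}},"required":["deltas"]}

```bash
mkdir -p pics; cat > h.py <<'E'
from station import *
import numpy as np, cv2
from scipy.spatial.transform import Rotation as R
def ray(name,uv,z,c=None):
    c=c or camera_params(name);K=np.array(c["camera_matrix"]);Rm=np.array(c["rotation"]);o=np.array(c["origin"])
    uv=np.atleast_2d(uv).astype(float)
    d=np.c_[(uv-K[:2,2])/[K[0,0],K[1,1]],np.ones(len(uv))]*[1,-1,-1]
    d=d@Rm.T
    return o+d*((z-o[2])/d[:,2])[:,None]
def proj(name,P,c=None):
    c=c or camera_params(name);K=np.array(c["camera_matrix"]);Rm=np.array(c["rotation"]);o=np.array(c["origin"])
    p=(np.atleast_2d(P)-o)@Rm*[1,-1,-1]
    q=p@K.T
    return q[:,:2]/q[:,2:]
def save(n,im): cv2.imwrite(f"pics/{n}.png",im[:,:,::-1])
E
python3 - <<'E'
from h import *
s=state();print(s)
for n in("top","side"):
    print(n,camera_params(n)); save(n+"0",snapshot(n))
E
```

```text
{'t': 0.0, 'joint_positions': array([-1.00743035e+00,  3.85569154e-01,  6.60893904e-03, -5.01959152e-04,
       -1.19398171e+00, -2.58634054e-01]), 'joint_velocities': array([-0.00069894,  0.00166689, -0.00012613, -0.00087868, -0.00187421,
        0.00147184]), 'effort': array([ 5.06117049e-04, -3.90663028e+01,  1.87406445e+01,  4.21992078e+00,
        1.09643737e-02, -1.79293561e-04]), 'eef_pos': array([ 187.39380111, -595.65421805,  240.44489869]), 'orientation': array([-1.51685485e-01,  9.88428201e-01,  1.07665703e-03, -2.14766104e-04]), 'force': array([ 0.46039891,  0.45647953, -0.462887  ]), 'moment': array([-0.00684052,  0.00129926,  0.00541113]), 'gripper_force': 0.0, 'width': 86.91128224337542}
top {'camera_matrix': array([[499.88998946,   0.        , 314.92989539],
       [  0.        , 499.88998946, 197.93778689],
       [  0.        ,   0.        ,   1.        ]]), 'origin': array([ 453.67854053,  -17.91041317, 1114.37737502]), 'rotation': array([-0.01004272,  0.02892914,  0.7092874 , -0.70425396])}
side {'camera_matrix': array([[444.48382938,   0.        , 325.47188098],
       [  0.        , 444.48382938, 196.17889003],
       [  0.        ,   0.        ,   1.        ]]), 'origin': array([394.32719565, 775.03919111, 726.71507726]), 'rotation': array([-0.02651891,  0.41678789,  0.90661299, -0.06031154])}
```

```bash
sed -i 's/Rm=np.array(c\["rotation"\])/Rm=R.from_quat(c["rotation"]).as_matrix()/' h.py; python3 - <<'E'
from h import *
print(ray("top",[[315,198],[100,100]],12),camera_params("wrist"))
E
```

```text
[[514.277138   -47.76609993  12.        ]
 [734.02832448 425.42988865  12.        ]] {'camera_matrix': array([[313.06842554,   0.        , 317.10414168],
       [  0.        , 313.06842554, 198.77896305],
       [  0.        ,   0.        ,   1.        ]]), 'origin': array([ 110.91987225, -620.72635273,  384.87392034]), 'rotation': array([-0.08545024, -0.11878786,  0.79763178,  0.58512498])}
```

View pics/top0.png

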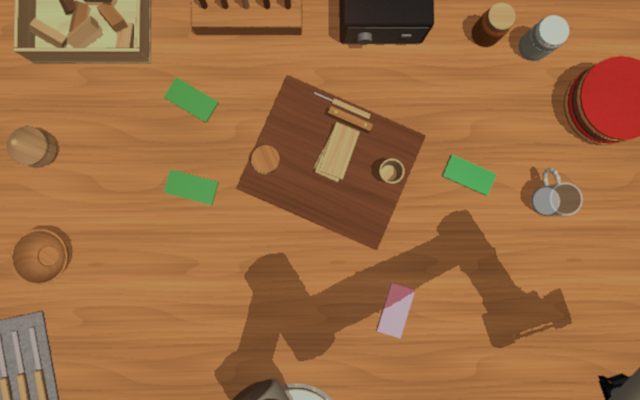

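View pics/side0.png

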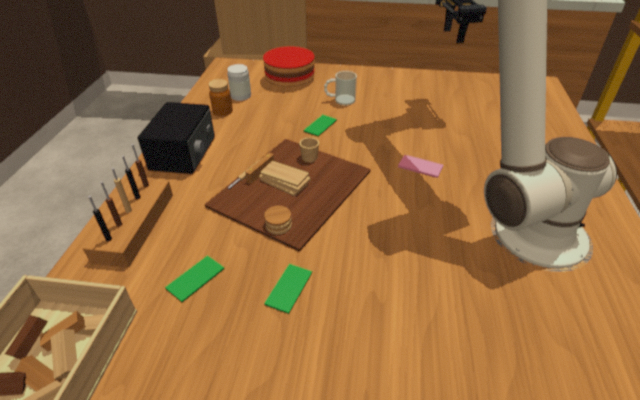

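```bash
python3 - <<'E'
from h import *
w=ray("top",[[289,76],[425,136],[377,249],[237,188]],12)
print(w.round(1)); c=w.mean(0);print("c",c)
for a,b in((0,1),(1,2),(2,3),(3,0)):
    d=w[b]-w[a];print(np.hypot(*d[:2]),np.arctan2(d[1],d[0]))
print("pot,disc,stack",ray("top",[391,171],62),ray("top",[265,159],44),ray("top",[338,152],40))
im=snapshot("top");save("topc",cv2.resize(im[70:260,220:440],None,fx=3.5,fy=3,interpolation=cv2.INTER_CUBIC)[:,:])
print(R.from_quat(state()["orientation"]).as_matrix())
E
```

```text
[[ 787.9    8.3   12. ]
 [ 651.7 -295.1   12. ]
 [ 400.8 -183.6   12. ]
 [ 537.4  123.9   12. ]]
c [594.45352468 -86.62625436  12.        ]
332.54573571650263 -1.9929443894937808
274.5017409167797 2.7232667476650736
336.49508724810636 1.152733769438523
275.88969873978954 -0.4326501234716678
pot,disc,stack [[ 567.93204678 -208.34805395   62.        ]] [[597.13326284  59.91702988  44.        ]] [[612.24653461 -97.64872885  40.        ]]
[[-9.53949211e-01 -2.99967549e-01 -6.10676493e-04]
 [-2.99968150e-01  9.53947920e-01  1.57344818e-03]
 [ 1.10570176e-04  1.68417315e-03 -9.99998576e-01]]
```

View pics/topc.png

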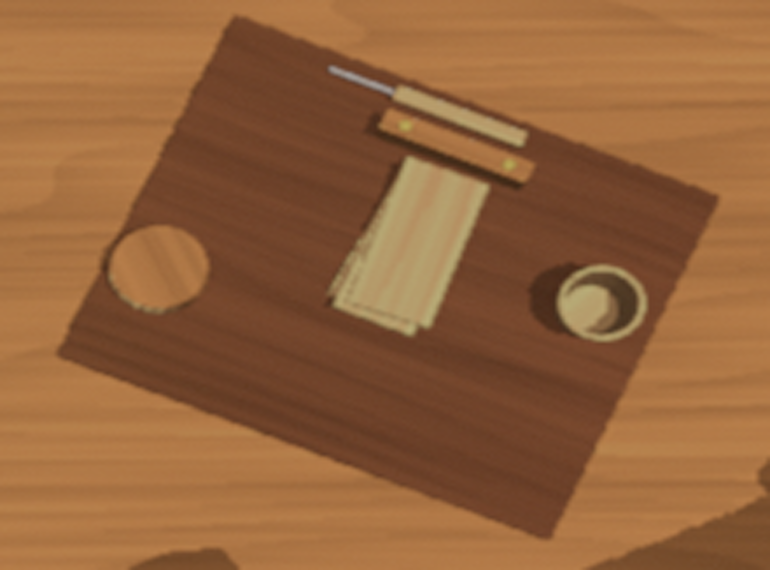

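The pictures show the board with its corners at (289,76), (425,136), (377,249) and (237,188). The rail is near (350,119), the stack near (338,152), the pot at (391,171) and the discs at (265,159), with the scriber behind the rail. I'll move over the near side with the yaw matched to the board.

Request:
move_arm:
  deltas:
    - [[-43, 40, 0, 0, 0, 0, 87], [-43, 40, 0, 0, 0, 0, 87], [-43, 40, 0, 0, 0, 0, 87], [-43, 40, 0, 0, 0, 0, 87], [-43, 40, 0, 0, 0, 0, 87]]
  newtons: 10

```text
t: 0.78
eef_pos: [333.2, -339.1, 241.5]
orientation: [-0.152, 0.988, 0.0, 0.0]
force: [0.3, -0.2, -1.4]
width: 87.0
gripper_force: 0.0
```

Request:
move_arm:
  deltas:
    - [[-43, 40, 0, 0, 0, 0, 87], [-43, 40, 0, 0, 0, 0, 87], [-43, 40, 0, 0, 0, 0, 87], [-43, 40, 0, 0, 0, 0, 87], [-36, 30, 0, 0, 0, 0, 87]]

```text
t: 1.4
eef_pos: [474.6, -95.1, 241.6]
orientation: [-0.153, 0.988, 0.0, 0.0]
force: [0.0, -0.5, -0.4]
width: 87.0
gripper_force: 0.0
```

Request:
move_arm:
  deltas:
    - [[0, 0, 0, 0, 0, 0.18, 25], [0, 0, 0, 0, 0, 0.18, 25], [0, 0, 0, 0, 0, 0.18, 25], [0, 0, 0, 0, 0, 0.185, 25], [0, 0, 0, 0, 0, 0, 25]]

```text
t: 2.02
eef_pos: [473.8, -97.2, 241.3]
orientation: [0.207, 0.978, -0.0, -0.0]
force: [-0.0, 0.1, -0.1]
width: 44.7
gripper_force: 0.0
```

```bash
python3 - <<'E'
from h import *
s=state();print(s["t"],s["eef_pos"],R.from_quat(s["orientation"]).as_matrix().round(3),s["width"],s["force"])
print(camera_params("wrist"));save("w1",snapshot("wrist"))
im=snapshot("top")
E
```

```text
2.025 [473.82972654 -97.16641808 241.33595548] [[-0.914  0.406 -0.001]
 [ 0.406  0.914  0.   ]
 [ 0.001 -0.    -1.   ]] 44.721863476325915 [-0.0015631   0.11992383 -0.12926614]
{'camera_matrix': array([[313.06842554,   0.        , 317.10414168],
       [  0.        , 313.06842554, 198.77896305],
       [  0.        ,   0.        ,   1.        ]]), 'origin': array([400.50590825, -65.62691059, 385.67092402]), 'rotation': array([-0.12222765, -0.07969525,  0.53944547,  0.82928141])}
```

View pics/w1.png

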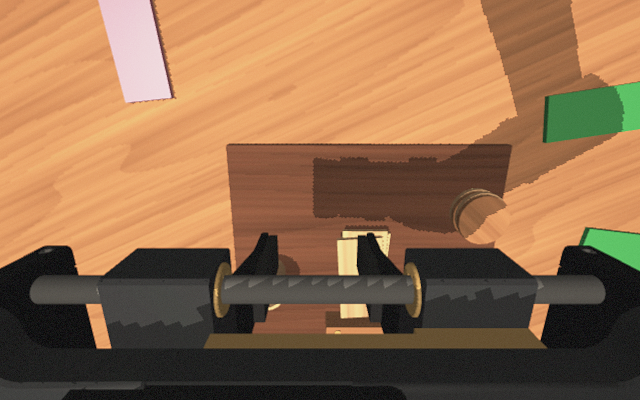

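In the wrist picture the board's near edge lies level at row 145, from (227,145) to (511,145), so the tool yaw agrees with the board. The near ends of the stack are at about (366,228), and the pot and discs are on either side.

```bash
python3 - <<'E'
from h import *
w=ray("wrist",[[228,145],[511,145]],12);print(w)
d=w[1]-w[0];print(np.hypot(*d[:2]),np.arctan2(d[1],d[0])-np.pi/2)
x=np.array([.914,-.406]);y=np.array([.406,.914])
c1=w[:,:2].mean(0)+140*x
# refined top corners from the crop (scale 3.5,3 offset 220,70)
p=np.array([[236,15],[718,198],[550,539],[58,354]])/[3.5,3]+[220,70]
q=ray("top",p,12)[:,:2];c2=q.mean(0);print("c wrist",c1,"top",c2)
for a,b in((0,1),(1,2),(2,3),(3,0)):
    e=q[b]-q[a];print(np.hypot(*e),np.arctan2(e[1],e[0]))
for n,c in(("w",c1),("t",c2)):
  B=lambda P:np.c_[(P[:,:2]-c)@x,(P[:,:2]-c)@y].round(1).tolist()
  print(n,"top rail near edge",B(ray("top",np.array([[379,128],[525,184]])/[3.5,3]+[220,70],46)),
  "top blank corners",B(ray("top",np.array([[406,157],[489,185],[432,328],[345,302]])/[3.5,3]+[220,70],40)),
  "low",B(ray("top",np.array([[329,303],[413,335]])/[3.5,3]+[220,70],22)))
  print("tcp",B(state()["eef_pos"][None]),"wrist blank near",B(ray("wrist",[[339,239]],40)),B(ray("wrist",[[343,228],[391,230]],26)))
E
```

```text
[[ 400.07146591 -180.87284759   12.        ]
 [ 535.86453042  125.96460665   12.        ]]
335.5428134985253 -0.4166471161005145
c wrist [595.92799817 -84.29412047] top [594.65559522 -85.67027346]
336.96239772789966 -1.9944454330677013
275.8521656632867 2.72533402680055
338.22209310078813 1.15023977726699
276.891701905238 -0.4208300104706947
w top rail near edge [[89.5, 47.7], [88.6, -51.2]] top blank corners [[78.2, 24.1], [80.2, -31.2], [-29.5, -39.9], [-33.8, 16.8]] low [[-36.5, 26.0], [-36.9, -31.7]]
tcp [[-106.3, -61.3]] wrist blank near [[-31.4, -35.7]] [[-39.9, -30.0], [-37.3, 29.5]]
t top rail near edge [[90.1, 49.5], [89.2, -49.4]] top blank corners [[78.8, 25.9], [80.8, -29.5], [-28.9, -38.1], [-33.2, 18.6]] low [[-35.9, 27.7], [-36.3, -29.9]]
tcp [[-105.7, -59.6]] wrist blank near [[-30.8, -34.0]] [[-39.3, -28.3], [-36.7, 31.2]]
```

Request:
move_arm:
  deltas:
    - [[-10, 30, 40, 0, 0, 0, 25], [-10, 30.4, 45, 0, 0, 0, 25], [-10, 0, 50, 0, 0, 0, 25], [0, 0, 45, 0, 0, 0, 25], [0, 0, 20, 0, 0, 0, 25]]

```text
t: 2.75
eef_pos: [524.5, -54.5, 38.7]
orientation: [0.208, 0.978, -0.001, -0.002]
force: [-0.6, -0.1, 0.8]
width: 24.8
gripper_force: 0.0
```

```bash
cat >> h.py <<'E'
C=np.array([595.1,-85.3]);X=np.array([.9135,-.4068]);Y=np.array([.4068,.9135])
def B(P): P=np.atleast_2d(P)[:,:2]-C; return np.c_[P@X,P@Y].round(1).tolist()
def st():
    s=state();print(round(s["t"],2),"board",B(s["eef_pos"]),"z",s["eef_pos"][2].round(1),"yaw",R.from_quat(s["orientation"]).as_matrix()[:,1].round(4),"F",s["force"].round(1),"w",round(s["width"],1),"g",round(s["gripper_force"],1))
E
python3 - <<'E'
from h import *
st()
im=snapshot("side");a=im[130:250,200:380]
save("s1",cv2.resize(a,None,fx=4,fy=4,interpolation=cv2.INTER_CUBIC))
E
```

```text
2.75 board [[-77.0, -0.6]] z 38.7 yaw [ 0.406   0.9139 -0.0027] F [-0.6 -0.1  0.8] w 24.8 g 0.0
```

View pics/s1.png

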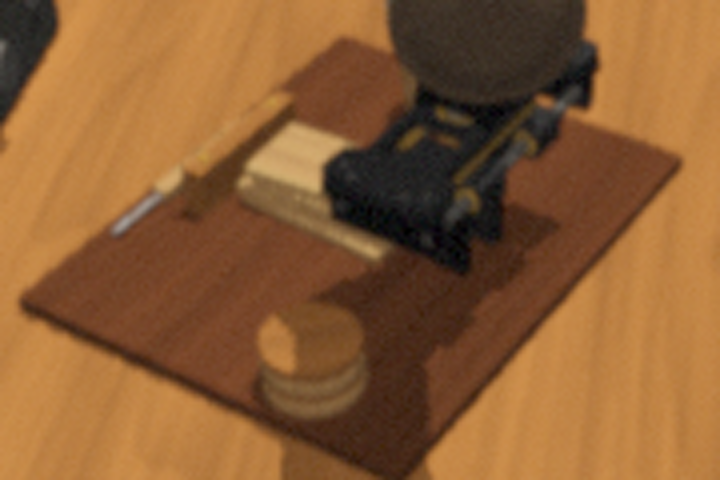

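The gripper straddles nothing. It sits just behind the near end of the stack (stack end at crop ≈(385,255), fingertips ≈(455,265)). I'll lower it a little and begin the push.

Request:
move_arm:
  deltas:
    - [[0, 0, 0, 0, 0, 0, 25], [0, 0, 2, 0, 0, 0, 25], [0, 0.6, 2, 0, 0, 0, 25], [0, 0, 2, 0, 0, 0, 25], [0, 0, 0, 0, 0, 0, 25]]

```text
t: 3.42
eef_pos: [526.3, -53.7, 35.7]
orientation: [0.209, 0.978, 0.0, 0.0]
force: [-0.2, -0.3, 0.5]
width: 25.1
gripper_force: 0.0
```

```bash
python3 -c "
from h import *
st()"
```

```text
3.42 board [[-75.7, 0.9]] z 35.7 yaw [4.079e-01 9.130e-01 2.000e-04] F [-0.2 -0.3  0.5] w 25.1 g 0.0
```

Request:
move_arm:
  deltas:
    - [[-5, -0.5, 2, 0, 0, 0, 25], [-7, 0, 0, 0, 0, 0, 25], [-7, 0, 0, 0, 0, 0, 25], [-6, 0, 0, 0, 0, 0, 25], [-6, 0, 0, 0, 0, 0, 25]]

```text
t: 4.05
eef_pos: [554.5, -67.1, 33.5]
orientation: [0.209, 0.978, -0.0, -0.0]
force: [-1.0, -0.5, 0.1]
width: 25.0
gripper_force: 0.4
```

Request:
move_arm:
  deltas:
    - [[-4, 0, 0, 0, 0, 0, 25], [-4, 0, 0, 0, 0, 0, 25], [-3, 0, 0, 0, 0, 0, 25], [-2, 0, 0, 0, 0, 0, 25], [0, 0, 0, 0, 0, 0, 25]]

```text
t: 4.68
eef_pos: [565.0, -71.9, 33.2]
orientation: [0.209, 0.978, -0.0, -0.001]
force: [-4.5, 2.8, 1.6]
width: 25.2
gripper_force: 2.6
```

```bash
python3 -c "
from h import *
st()"
```

```text
4.67 board [[-32.9, -0.0]] z 33.2 yaw [ 4.081e-01  9.129e-01 -9.000e-04] F [-4.5  2.8  1.6] w 25.2 g 2.6
```

Request:
move_arm:
  deltas:
    - [[-1, 0, 0, 0, 0, 0, 25], [-1, 0, 0, 0, 0, 0, 25], [-1, 0, 0, 0, 0, 0, 25], [-1, 0, 0, 0, 0, 0, 25], [0, 0, 0, 0, 0, 0, 25]]

```text
t: 5.3
eef_pos: [565.2, -72.2, 33.2]
orientation: [0.209, 0.978, -0.0, -0.005]
force: [-12.4, 10.7, 9.8]
width: 25.4
gripper_force: 8.1
```

```bash
python3 -c "
from h import *
st()
im=snapshot('top');save('t2',cv2.resize(im[70:260,220:440],None,fx=3.5,fy=3,interpolation=cv2.INTER_CUBIC))"
```

```text
5.3 board [[-32.6, -0.1]] z 33.2 yaw [ 0.4084  0.9128 -0.0027] F [-12.4  10.7   9.8] w 25.4 g 8.1
```

It's firmly against the rail: the force rose to 16 N with no further travel. Next I'll back off, rise, open and straddle the stack.

Request:
move_arm:
  deltas:
    - [[8, 0, 0, 0, 0, 0, 25], [8, 0, -5, 0, 0, 0, 25], [0, 0, -25, 0, 0, 0, 87], [0, 0, -25, 0, 0, 0, 87], [-20, 0, 0, 0, 0, 0, 87]]

```text
t: 5.98
eef_pos: [575.1, -75.2, 91.6]
orientation: [0.208, 0.978, 0.001, 0.003]
force: [-0.3, 0.2, -0.0]
width: 47.5
gripper_force: 0.0
```

Request:
move_arm:
  deltas:
    - [[-30, 0, 0, 0, 0, 0, 87], [-28.7, 0, 0, 0, 0, 0, 87], [0, 0, 0, 0, 0, 0, 87], [0, 0, 0, 0, 0, 0, 87], [0, 0, 0, 0, 0, 0, 87]]

```text
t: 6.6
eef_pos: [626.6, -99.1, 88.7]
orientation: [0.208, 0.978, -0.0, -0.0]
force: [0.5, -0.0, -0.7]
width: 86.0
gripper_force: 0.0
```

```bash
python3 -c "
from h import *
st()
im=snapshot('side');save('s2',cv2.resize(im[130:250,200:380],None,fx=4,fy=4,interpolation=cv2.INTER_CUBIC))"
```

```text
6.6 board [[34.4, 0.2]] z 88.7 yaw [ 0.4076  0.9131 -0.    ] F [ 0.5 -0.  -0.7] w 86.0 g 0.0
```

View pics/s2.png

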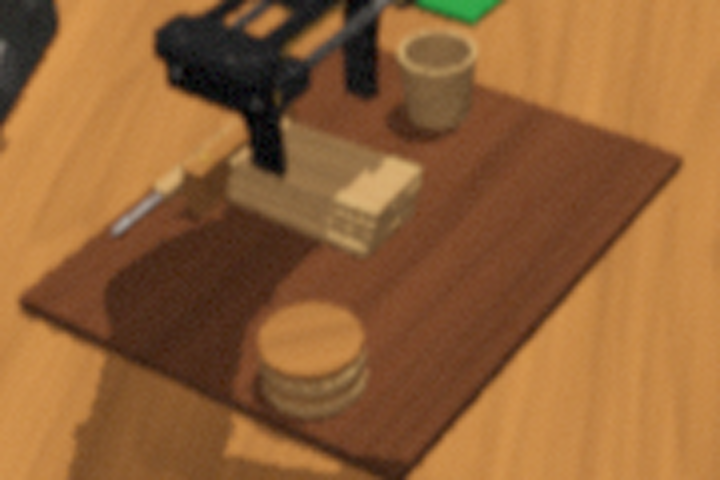

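The stack now looks nearly square: its near end at crop ≈(380,220) is in line, and the fingers stand either side above it. I'll go down and squeeze lightly.

Request:
move_arm:
  deltas:
    - [[0, 0, 20, 0, 0, 0, 87], [0, 0, 20, 0, 0, 0, 87], [0, 0, 12, 0, 0, 0, 87], [0, 0, 2.5, 0, 0, 0, 87], [0, 0, 0, 0, 0, 0, 87]]

```text
t: 7.28
eef_pos: [627.5, -99.3, 34.5]
orientation: [0.208, 0.978, 0.0, 0.0]
force: [-0.5, -1.4, 0.8]
width: 87.2
gripper_force: 0.0
```

Request:
move_arm:
  deltas:
    - [[0, 0, 0, 0, 0, 0, 70], [0, 0, 0, 0, 0, 0, 62], [0, 0, 0, 0, 0, 0, 58], [0, 0, 0, 0, 0, 0, 56], [0, 0, 0, 0, 0, 0, 54]]
  newtons: 6

```text
t: 7.9
eef_pos: [627.5, -99.1, 34.2]
orientation: [0.209, 0.978, 0.0, 0.0]
force: [0.3, 1.9, 1.2]
width: 55.1
gripper_force: 1.5
```

Request:
move_arm:
  deltas:
    - [[0, 0, 0, 0, 0, 0, 50], [0, 0, 0, 0, 0, 0, 50], [0, 0, 0, 0, 0, 0, 50], [0, 0, 0, 0, 0, 0, 50], [0, 0, 0, 0, 0, 0, 50]]
  newtons: 8

```text
t: 8.52
eef_pos: [627.4, -99.2, 34.2]
orientation: [0.209, 0.978, 0.0, 0.0]
force: [0.3, 1.9, 2.1]
width: 54.2
gripper_force: 8.0
```

```bash
python3 -c "
from h import *
st()"
```

```text
8.53 board [[35.2, 0.5]] z 34.2 yaw [4.078e-01 9.131e-01 3.000e-04] F [0.3 1.9 2.1] w 54.2 g 8.0
```

Width 54.2 means the sides are flush. I'll do a second end tap and side tap to take out any twist.

Request:
move_arm:
  deltas:
    - [[0, 0, 0, 0, 0, 0, 87], [0, 0, 0, 0, 0, 0, 87], [0, 0, 0, 0, 0, 0, 87], [0, 0, -25, 0, 0, 0, 87], [0, 0, -30, 0, 0, 0, 87]]

```text
t: 9.15
eef_pos: [626.4, -99.6, 88.7]
orientation: [0.209, 0.978, -0.0, -0.001]
force: [0.1, 0.7, -0.4]
width: 85.7
gripper_force: 0.0
```

Request:
move_arm:
  deltas:
    - [[30, 0, 0, 0, 0, 0, 80], [40, 0, 0, 0, 0, 0, 25], [30, 0, 0, 0, 0, 0, 25], [0, 0, 20, 0, 0, 0, 25], [0, 0, 25, 0, 0, 0, 25]]

```text
t: 9.78
eef_pos: [536.2, -58.4, 44.5]
orientation: [0.208, 0.978, 0.0, 0.001]
force: [-0.1, 0.4, -0.2]
width: 48.0
gripper_force: 0.0
```

Request:
move_arm:
  deltas:
    - [[0, 0, 10, 0, 0, 0, 25], [-10, 0, 0, 0, 0, 0, 25], [-8, 0, 0, 0, 0, 0, 25], [-6, 0, 0, 0, 0, 0, 25], [-4, 0, 0, 0, 0, 0, 25]]

```text
t: 10.4
eef_pos: [562.2, -70.2, 34.5]
orientation: [0.209, 0.978, 0.0, 0.0]
force: [0.4, 0.0, 0.3]
width: 24.7
gripper_force: 0.0
```

```bash
python3 -c "
from h import *
st()"
```

```text
10.4 board [[-36.2, 0.4]] z 34.5 yaw [4.083e-01 9.129e-01 5.000e-04] F [0.4 0.  0.3] w 24.7 g 0.0
```

Request:
move_arm:
  deltas:
    - [[-2, 0, 0, 0, 0, 0, 25], [-2, 0, 0, 0, 0, 0, 25], [-2, 0, 0, 0, 0, 0, 25], [-1, 0, 0, 0, 0, 0, 25], [0, 0, 0, 0, 0, 0, 25]]

```text
t: 11.02
eef_pos: [565.6, -72.2, 33.9]
orientation: [0.209, 0.978, -0.0, -0.002]
force: [-4.8, 4.6, 4.3]
width: 25.0
gripper_force: 3.3
```

```bash
python3 -c "
from h import *
st()"
```

```text
11.03 board [[-32.3, -0.0]] z 33.9 yaw [ 0.4081  0.913  -0.0015] F [-4.8  4.6  4.3] w 25.0 g 3.3
```

Request:
move_arm:
  deltas:
    - [[10, 0, 0, 0, 0, 0, 25], [4, 0, -10, 0, 0, 0, 25], [0, 0, -25, 0, 0, 0, 87], [0, 0, -20, 0, 0, 0, 87], [-20, 0, 0, 0, 0, 0, 87]]

```text
t: 11.65
eef_pos: [574.2, -75.0, 92.1]
orientation: [0.208, 0.978, 0.001, 0.002]
force: [-0.1, 0.6, -0.9]
width: 47.1
gripper_force: 0.0
```

Request:
move_arm:
  deltas:
    - [[-30, 0, 0, 0, 0, 0, 87], [-27.3, 0, 0, 0, 0, 0, 87], [0, 0, 0, 0, 0, 0, 87], [0, 0, 0, 0, 0, 0, 87], [0, 0, 15, 0, 0, 0, 87]]

```text
t: 12.28
eef_pos: [625.9, -98.3, 75.1]
orientation: [0.208, 0.978, 0.0, 0.001]
force: [-0.0, -0.4, -0.0]
width: 86.2
gripper_force: 0.0
```

Request:
move_arm:
  deltas:
    - [[0, 0, 20, 0, 0, 0, 87], [0, 0, 15, 0, 0, 0, 87], [0, 0, 5, 0, 0, 0, 87], [0, 0, 0.5, 0, 0, 0, 87], [0, 0, 0, 0, 0, 0, 87]]

```text
t: 12.9
eef_pos: [626.1, -98.6, 34.1]
orientation: [0.208, 0.978, 0.0, 0.001]
force: [-0.3, 0.5, -0.3]
width: 87.0
gripper_force: 0.0
```

Request:
move_arm:
  deltas:
    - [[0, 0, 0, 0, 0, 0, 70], [0, 0, 0, 0, 0, 0, 62], [0, 0, 0, 0, 0, 0, 58], [0, 0, 0, 0, 0, 0, 56], [0, 0, 0, 0, 0, 0, 50]]
  newtons: 8

```text
t: 13.52
eef_pos: [625.7, -98.6, 33.5]
orientation: [0.209, 0.978, 0.0, 0.0]
force: [0.2, 0.3, 0.9]
width: 54.0
gripper_force: 8.0
```

```bash
python3 -c "
from h import *
st()
im=snapshot('side');save('s3',cv2.resize(im[130:250,200:380],None,fx=4,fy=4,interpolation=cv2.INTER_CUBIC))"
```

```text
13.53 board [[33.3, 0.2]] z 33.5 yaw [4.08e-01 9.13e-01 1.00e-04] F [0.2 0.3 0.9] w 54.0 g 8.0
```

View pics/s3.png

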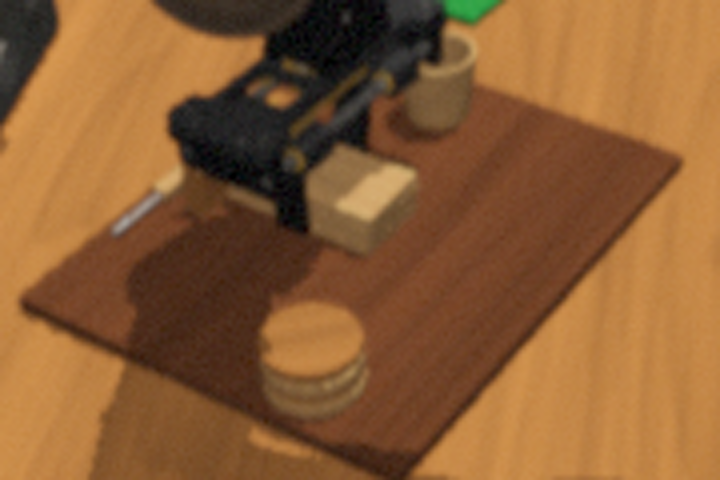

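The stack is flush: its near end at crop ≈(390,215) is one clean block, with the fingers on its middle. I'll grip firmly and lift gently.

Request:
move_arm:
  deltas:
    - [[0, 0, 0, 0, 0, 0, 45], [0, 0, 0, 0, 0, 0, 45], [0, 0, 0, 0, 0, 0, 45], [0, 0, -1, 0, 0, 0, 45], [0, 0, -2, 0, 0, 0, 45]]
  newtons: 35

```text
t: 14.2
eef_pos: [625.3, -98.7, 36.3]
orientation: [0.209, 0.978, -0.0, -0.0]
force: [-0.2, -0.9, -1.2]
width: 53.7
gripper_force: 35.0
```

Request:
move_arm:
  deltas:
    - [[0, 0, -4, 0, 0, 0, 45], [0, 0, -6, 0, 0, 0, 45], [0, 0, -8, 0, 0, 0, 45], [0, 0, -10, 0, 0, 0, 45], [0, 0, -10, 0, 0, 0, 45]]

```text
t: 14.82
eef_pos: [625.8, -98.7, 75.5]
orientation: [0.209, 0.978, 0.0, 0.0]
force: [0.8, -0.1, -1.8]
width: 53.9
gripper_force: 35.0
```

```bash
python3 -c "
from h import *
st()
im=snapshot('side');save('s4',cv2.resize(im[130:250,200:380],None,fx=4,fy=4,interpolation=cv2.INTER_CUBIC))"
```

```text
14.82 board [[33.5, 0.3]] z 75.5 yaw [4.079e-01 9.130e-01 3.000e-04] F [ 0.8 -0.1 -1.8] w 53.9 g 35.0
```

View pics/s4.png

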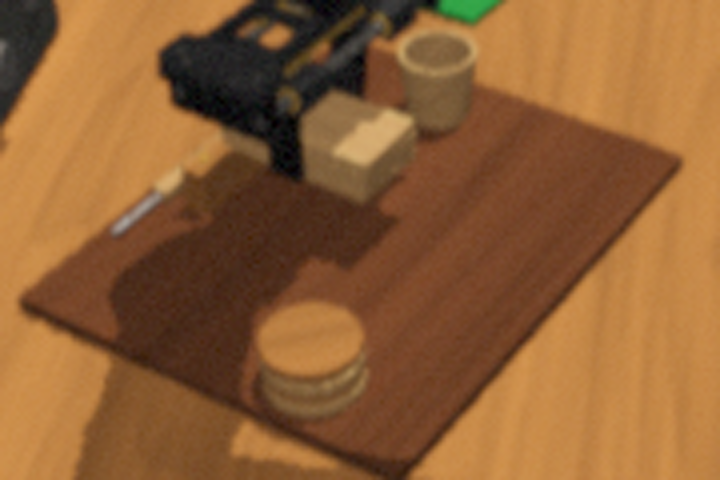

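All four blanks came up together and level, with a clean end face at crop ≈(380,160). I'll lift on to about 125 mm clearance.

Request:
move_arm:
  deltas:
    - [[0, 0, -10, 0, 0, 0, 45], [0, 0, -12, 0, 0, 0, 45], [0, 0, -12, 0, 0, 0, 45], [0, 0, -12, 0, 0, 0, 45], [0, 0, -12, 0, 0, 0, 45]]

```text
t: 15.5
eef_pos: [625.7, -98.7, 133.5]
orientation: [0.209, 0.978, 0.0, 0.0]
force: [0.6, 0.2, -2.0]
width: 53.2
gripper_force: 35.0
```

Request:
move_arm:
  deltas:
    - [[0, 0, -10, 0, 0, 0, 45], [0, 0, -8, 0, 0, 0, 45], [0, 0, -5, 0, 0, 0, 45], [0, 0, -2, 0, 0, 0, 45], [0, 0, 0, 0, 0, 0, 45]]

```text
t: 16.12
eef_pos: [625.6, -98.7, 157.4]
orientation: [0.209, 0.978, 0.0, -0.0]
force: [0.7, 0.5, -0.1]
width: 53.8
gripper_force: 35.0
```

Request:
move_arm:
  deltas:
    - [[0, 0, 0, 0, 0, 0, 45], [0, 0, 0, 0, 0, 0, 45], [0, 0, 0, 0, 0, 0, 45], [0, 0, 0, 0, 0, 0, 45], [0, 0, 0, 0, 0, 0, 45]]

```text
t: 16.75
eef_pos: [625.6, -98.7, 157.5]
orientation: [0.209, 0.978, -0.0, -0.0]
force: [-1.1, 0.6, -1.1]
width: 53.7
gripper_force: 35.0
```

```bash
python3 -c "
from h import *
st()
im=snapshot('side');save('s5',cv2.resize(im[90:240,190:390],None,fx=4,fy=4,interpolation=cv2.INTER_CUBIC))"
```

```text
16.75 board [[33.3, 0.2]] z 157.5 yaw [ 0.4079  0.913  -0.    ] F [-1.1  0.6 -1.1] w 53.7 g 35.0
```

View pics/s5.png

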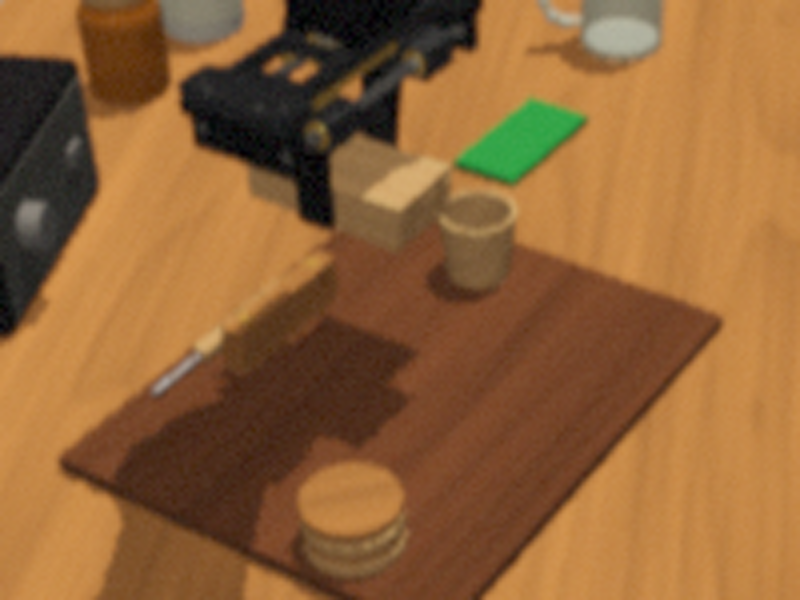

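The stack is held clear and level as one block (crop ≈(390,190)), the board below is empty, and the pot, discs and scriber are in place.

```bash
python3 -c "
from station import *
print(close_job())"
```

```text
the job is handed in; nothing more can be done
None
```

I squared the stack and lifted it as one block; it is held still and level about 124 mm above the board, the other things were left in place, and the job is handed in (no verdict was returned).

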